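Pack the tape measure and click the case shut

TASK

Put the yellow tape measure flat into the empty rear compartment of the open blue case, then push the case's lid down and press it until its spring catch clicks and it stays fully shut. The case stands on soft foam and gives under the hand, so press firmly enough for the click but do not force it, and leave the battery pack and the wood block beside it where they are.

Things in the scene. Friction and masses are not known exactly. Their poses are not given: they have to be found in the camera images.
- tape_measure: Loose yellow tape measure lying on its side, 66 mm (its x) by 75 mm (its y) by 39 mm high, 0.28 kg give or take. Origin: centre of its underside. Grasp it across the 66 mm (its x); its y points within 0.5 rad of world +y at the start.
- case: Blue hinged case, 172 mm deep (x; front with the catch at -x), 241 wide (y), 51 high when shut; origin under its centre, z up; its x points within 0.35 rad of world +y. Lower shell's walls 30 mm high. A bit rack, 24 mm high, fills the front. Behind it two compartments with 21 mm dividers: at +y one with a roll of black tape, at -y the empty one. Over 40 N on case or lid damages it.
- bay (a point): Centre of the floor of the empty rear compartment, axes as the case (x to the hinge, z up). The compartment measures 102 mm along x and 126 mm along y; dividers stand at its -x and +y sides, case walls (30 mm) at the others.
- hinge (a point): Middle of the lid's hinge line (along y) at the rear edge of the case, axes as the case; 55 mm behind (+x) and 28 mm above the bay's floor, mid-width of the case. The open lid leans forward from here over the compartments.
- lid_top (a point): Point on the lid's outer face, mid-width, the place to press: 153 mm from the hinge line and 20 mm outside the plane through hinge and lid rim. The lid goes on 20 mm to its free edge, its steel tongue 12 mm more. Axes turn with the lid: z is the outward normal (up when shut), -x points from the hinge to the free edge.
- case_lid (a joint): Opening angle of the lid, rad: 0 shut, 1.2 the stop, 1.08 to 1.18 at the start. A stiff hinge holds it where it is left (2 to 4 N at the free edge moves it). At about 0.08 its tongue meets the catch's sprung roller; pressing past it takes about 15 to 19 N at lid_top, then it snaps in below 0.02 and is held. Let go before that, it stays ajar.
- battery: Loose black battery pack, 66 x 107 x 48 mm, origin under its centre; a bystander, to be left where it is.
- wood_block: Loose wooden offcut, 60 x 82 x 38 mm, origin under its centre; a bystander, to be left where it is.
- foam_pad: Grey foam pad under the case, 230 x 300 x 40 mm, origin under its centre; it stays put. The case cannot slide on it, but when pressed sinks straight down, about 12 mm for every 10 N, 34 mm at most, and slowly rises again.

How it is judged:
By the outcome, as a careful person would: the job done as asked, in the order asked, and still so for the second after the job is handed in, with the robot touching nothing.
It also fails if it takes over 61 s, if anything falls off the work surface, if the arm or the gripper's body presses on something with over 40 N, if the wrist force passes 120 N, or if a joint passes its speed limit or range.

ROBOT

A 6-joint arm with a two-finger parallel gripper is mounted at the origin on a cart in front of the work surface, level with it; the furniture and walls round the work are solid. World frame = base frame: x ahead of the robot, y to its left, z up, the work surface at z = 0. Lengths are in m, angles in rad, forces in N, time in s.
With the tool pointing down it reaches from about 0.35 to 0.875 m from the base axis. Payload 15.5 kg.
Tool frame: the origin (TCP) lies midway between the tips of the shut fingers; the grasp point (between the pads) lies bot.grip_point_offset behind it (bot.grip_point_offset is the distance from the TCP to the grasp point, in m); z points along the fingers, y is the line along which they close (so a half turn about z gives the same grasp; the last joint's range is limited). The gripper opens to 85 mm and grips with 20 to 120 N. Pads are 22 mm wide; open, the fingers measure 114 mm over their backs; the gripper's body (76 mm by 85 mm) begins 54 mm behind the grasp point. The pads swing forward as they close: fully open they stand 13 mm farther back than shut.
Start: joints at [1.105, 0.494, 1.345, -0, 1.302, -0.096], TCP at [0.226, 0.583, 0.231] pointing down, gripper open.
Joint ranges: [-2.91, 2.91], [-0.82, 2.16], [0.22, 2.67], [-1.22, 4.37], [0.12, 2.79], [-3.08, 3.08]. Speed limits (rad/s): [1.89, 1.89, 2.57, 3.01, 3.01, 3.01].

INTERFACE

Orientations are given as a unit quaternion [x, y, z, w].
In Python, from cell import bot gives the robot as it stands.
- The arm moves only by the shell command python3 -m handwheel 'ROWS' [FORCE]. ROWS is JSON, a list of rows, each a list of 7 numbers: the shift along the tool's x, y, z in m, then the turn, a rotation vector about the tool's x, y, z in degrees, then the closure, from -1 (fully open) to 1 (shut). In form: [[dx, dy, dz, rx, ry, rz, jaw], ...]. A call has 1 to 8 rows; each row shifts and turns the commanded pose from where the row before left it, along the tool's axes as they then stand; what a row does not reach is not made up. A row lasts 1/8 s, in which the tool goes at most 62.5 mm and 10.7 degrees, less where a joint would pass 70% of its speed; a pose out of reach is approached as far as the arm can. A call with a gripper value outside its range is refused whole. The fingers move at their own pace and stop on an object; FORCE is the grip in N (left out, the last holds). Time passes only in rows, so rows that do not move let the fingers close. It gives the time, the measured TCP pose, the force, the opening and the grip force at its end, in the units of the state.
- bot.observe(): the state, without advancing time (a new reading comes with each control period).
- bot.snapshot(name): name is "scene" or "top"; returns a dict with "pixels" (420x560x3 uint8, red, green, blue), "camera_matrix" (3x3 intrinsics, pixels), "pose" (4x4, takes a point from camera to world coordinates). Camera axes: x right, y down, z forward; pixel columns grow to the right and rows downward; lengths in m; the calibration is good to about 2 mm. A picture is of the moment at which its call begins. There is no depth.
- bot.job_done(): hands the job in; it is judged then, once.
Trained networks look in a picture, given as the dict that the camera call returned (one of the last four; its "shot" number tells which), for a name from the list of things; names that differ only in an ending like _2 or _b are one class to them, and where a whole thing is asked for, a point or a joint stands for the part that bears it (a point fixed in the world has none). Each returns a list of dicts, best first, with "confidence" (0 to 1); they miss things now and then, are a little off and sometimes report something else, mostly with a low value. They report only what shows in the picture. A call takes as long as a camera call.
- bot.search_frame(picture, thing): "point" ([x, y, z] in m, in world coordinates, good to about 4 mm: the middle of the surface that is visible of it).
- bot.spot_point(picture, thing): "point" ([x, y, z] in m, in world coordinates, good to about 4 mm: a listed point, or the origin of a listed thing).
The state is a dict: "time": time; "joint_positions": joint angles; "dq": joint speeds; "joint_efforts": joint torques, N m; "position": TCP position; "tcp_rot": TCP orientation; "contact_force": force on the tool from outside, world axes, zero at the start; "wrist_torque": the same for the moment, N m; "opening": finger opening in m; "gripper_force": force on a finger pad.
Only numpy, scipy, OpenCV 4.12 (cv2) and the standard library are available. Lean on these libraries where they do the work, as an engineer would, in place of code of your own. Each camera call takes 0.05 s, during which the arm holds its last target. There are 200 camera calls.

## Working session

There is one attempt and no reset: what is moved stays moved. The work goes in short steps, Python scripts to look and compute and a shell command to move; the robot and the scene stay as the last step left them, time stands still between calls to the robot, and variables do not carry over. Pictures are saved under pics/ and viewed, at most 10 in all, crops included, and the job is handed in when it is done.

```bash
mkdir -p pics; ls
cat > h.py <<'E'
from cell import bot
import numpy as np, cv2
from scipy.spatial.transform import Rotation as R
def proj(s,p):
    T=np.linalg.inv(s["pose"]); q=s["camera_matrix"]@(T[:3,:3]@np.array(p)+T[:3,3]); return (q[:2]/q[2]).round(0)
def ray(s,u,v):
    d=s["pose"][:3,:3]@np.linalg.solve(s["camera_matrix"],[u,v,1.]); return s["pose"][:3,3],d
def at_z(s,u,v,z):
    o,d=ray(s,u,v); return o+d*(z-o[2])/d[2]
def tri(a,pa,b,pb):
    o1,d1=ray(a,*pa);o2,d2=ray(b,*pb)
    t=np.linalg.lstsq(np.c_[d1,-d2],o2-o1,rcond=None)[0]; return (o1+d1*t[0]+o2+d2*t[1])/2
def save(s,n): cv2.imwrite("pics/"+n,s["pixels"][...,::-1])
E
python3 - <<'E'
from h import *
np.set_printoptions(precision=4,suppress=True)
o=bot.observe();print(o, bot.grip_point_offset)
S={}
for n in("scene","top"):
    s=bot.snapshot(n);save(s,n+"0.png");print(n,s["pose"][:3,3],s["pose"][:3,2])
    for t in("tape_measure","case","bay","hinge","lid_top","battery","wood_block","foam_pad"):
        for r in bot.spot_point(s,t)[:2]: print(t,np.round(r["point"],4),round(r["confidence"],2),proj(s,r["point"]))
E
```

```text
pics
{'time': 0.0, 'joint_positions': array([ 1.1055,  0.4942,  1.3461, -0.    ,  1.3025, -0.0955]), 'dq': array([ 0.0011,  0.0001,  0.    , -0.0011,  0.0001,  0.0008]), 'joint_efforts': array([  0.0016, -88.2164, -38.3867,   0.0001,   0.0103,  -0.0001]), 'position': array([0.2257, 0.5824, 0.2307]), 'tcp_rot': array([ 0.1838,  0.983 , -0.0006, -0.0002]), 'contact_force': array([-0.9179, -0.4022, -0.7245]), 'wrist_torque': array([-0.0173,  0.0128,  0.063 ]), 'gripper_force': 0.0, 'opening': 0.0851557388444618} 0.0187
scene [ 0.0491 -0.6104  0.5565] [ 0.5539  0.6303 -0.544 ]
tape_measure [ 0.5459 -0.3242  0.0047] 0.87 [378. 304.]
case [0.4952 0.1504 0.0455] 0.98 [206. 187.]
bay [0.5621 0.1669 0.0458] 0.86 [226. 176.]
hinge [0.5202 0.2321 0.0749] 0.86 [196. 161.]
lid_top [0.5106 0.1911 0.2201] 0.92 [197. 110.]
battery [ 0.4485 -0.1363  0.0015] 0.94 [268. 273.]
wood_block [ 0.6236 -0.1301 -0.0008] 0.97 [328. 238.]
wood_block [0.4984 0.1479 0.0027] 0.39 [209. 203.]
foam_pad [0.5025 0.1518 0.0032] 0.94 [210. 201.]
top [-0.0786  0.0551  1.0538] [ 0.5173 -0.0959 -0.8504]
tape_measure [ 0.5476 -0.3238  0.0028] 0.84 [381. 194.]
case [0.4978 0.1457 0.0414] 0.81 [212. 227.]
hinge [0.5241 0.2303 0.074 ] 0.89 [175. 217.]
lid_top [0.5075 0.1925 0.222 ] 0.94 [179. 187.]
battery [ 0.4507 -0.1403  0.0014] 0.88 [324. 234.]
battery [0.5614 0.1691 0.0442] 0.42 [201. 207.]
wood_block [ 0.6221 -0.1347 -0.0009] 0.76 [309. 182.]
foam_pad [ 0.4978  0.1534 -0.0054] 0.86 [211. 236.]
```

View pics/scene0.png

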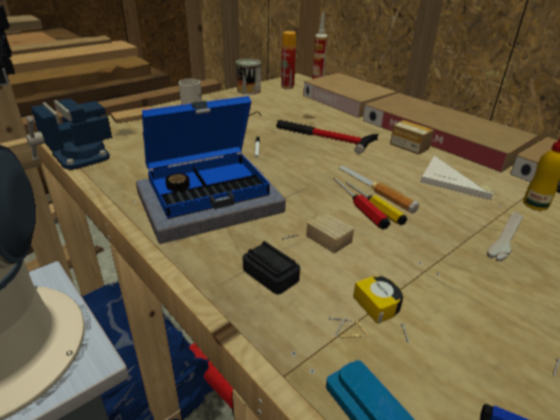

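View pics/top0.png

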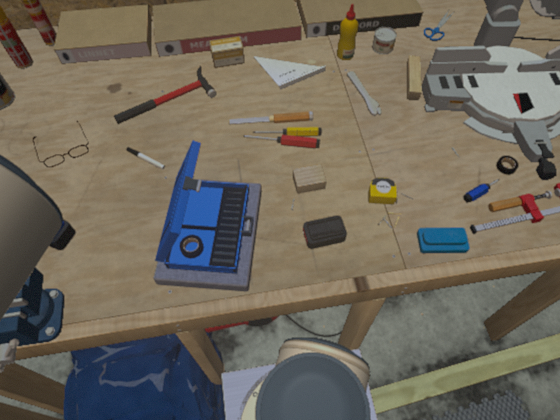

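The scene shows the yellow tape measure at about (378,298), with the battery at (271,266) and the wood block at (330,232) between it and the case. In the top view the tape is at (383,190) and the empty bay at (201,205), under the leaning lid. Next I'll measure the tape's yaw.

Run:
```python
from h import *
np.set_printoptions(precision=4,suppress=True)
im=[]
for n,(u,v) in(("scene",(379,298)),("top",(383,190))):
    s=bot.snapshot(n)
    c=s["pixels"][v-25:v+25,u-30:u+30,::-1]; im.append(cv2.resize(c,None,fx=6.5,fy=6.5,interpolation=cv2.INTER_CUBIC))
    hsv=cv2.cvtColor(s["pixels"],cv2.COLOR_RGB2HSV); m=((hsv[...,0]>20)&(hsv[...,0]<32)&(hsv[...,1]>190)&(hsv[...,2]>90))
    # yellow/black/white body by backproj for yaw fit
    best=[]
    for yaw in np.arange(-.6,.61,.1):
        r=R.from_euler('z',yaw).as_matrix(); c0=np.array([.547,-.324,0])
        P=[proj(s,c0+r@np.array([x,y,z])) for z in(0,.039) for x in(-.033,.033) for y in(-.0375,.0375)]
        best.append((round(yaw,1),cv2.convexHull(np.array(P,np.float32)).reshape(-1,2).astype(int).tolist()))
    print(n);[print(b) for b in best[::3]]
    for r in bot.search_frame(s,"tape_measure")[:1]: print(r["point"])
cv2.imwrite("pics/crop.png",np.hstack(im))
```

```text
scene
(np.float64(-0.6), [[407, 304], [403, 320], [366, 323], [354, 292], [357, 276], [392, 274]])
(np.float64(-0.3), [[410, 299], [406, 315], [374, 326], [351, 296], [353, 281], [384, 271]])
(np.float64(-0.0), [[410, 293], [406, 309], [383, 327], [349, 302], [352, 286], [376, 270]])
(np.float64(0.3), [[408, 287], [404, 303], [392, 327], [351, 308], [353, 292], [368, 271]])
(np.float64(0.6), [[404, 281], [403, 307], [399, 324], [354, 314], [358, 289], [361, 273]])
[0.5282, -0.3311, 0.0396]
top
(np.float64(-0.6), [[401, 182], [393, 201], [390, 208], [364, 199], [367, 191], [374, 173]])
(np.float64(-0.3), [[398, 198], [394, 206], [367, 203], [368, 183], [370, 175], [398, 178]])
(np.float64(-0.0), [[401, 195], [397, 202], [371, 206], [365, 186], [367, 179], [393, 175]])
(np.float64(0.3), [[402, 190], [399, 198], [376, 209], [363, 191], [365, 183], [388, 173]])
(np.float64(0.6), [[402, 186], [399, 194], [382, 210], [363, 195], [365, 187], [383, 172]])
[0.5356, -0.322, 0.0437]
```

View pics/crop.png

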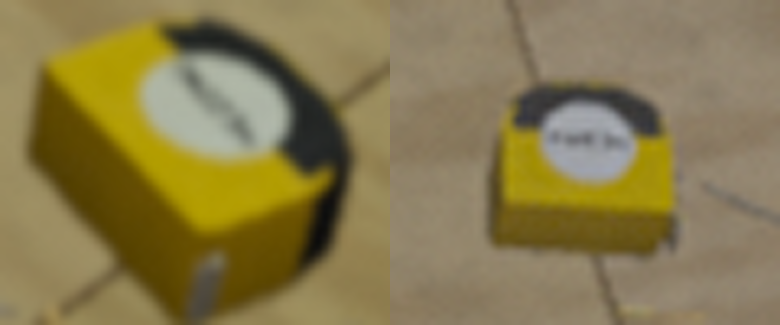

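Run:
```python
from h import *
np.set_printoptions(precision=4,suppress=True)
a=bot.snapshot("scene");b=bot.snapshot("top")
L=tri(a,(355.5,283.5),b,(370.4,196.2)); N=tri(a,(379.8,308.7),b,(396.4,197.6)); 
Lb=tri(a,(354,297.3),b,(368.7,202.4)); Nb=tri(a,(378.2,322),b,(394.5,203.8)); print(L,N,Lb,Nb)
Rr=at_z(a,399.8,299.2,.039); print("right",Rr)
for p,q in((L,N),(Lb,Nb)):
    d=(p-q)[:2]; print(np.linalg.norm(d), "yaw if y", np.arctan2(-d[0],d[1]))
for s in(a,b):
  hi=bot.spot_point(s,"hinge")[0]["point"];ca=bot.spot_point(s,"case")[0]["point"];d=np.array(hi)-ca; print(hi,ca,np.arctan2(-d[0],d[1]))
  for t in("bay","lid_top"):
    for r in bot.spot_point(s,t)[:1]: print(t,r["point"],r["confidence"])
```

```text
[ 0.5275 -0.2827  0.0335] [ 0.51   -0.3495  0.0362] [ 0.5284 -0.2837 -0.0002] [ 0.5103 -0.3511  0.0049]
right [ 0.5529 -0.3589  0.039 ]
0.06909655389161953 yaw if y -0.2559393959614838
0.06983480093862286 yaw if y -0.263147371909179
[0.5223, 0.2315, 0.0753] [0.4465, -0.1378, 0.0016] -0.20244155562186728
bay [0.562, 0.1664, 0.0462] 0.94
lid_top [0.5067, 0.1895, 0.2211] 0.93
[0.5242, 0.2326, 0.0752] [0.4997, 0.1505, 0.0408] -0.29000346962070295
bay [0.5629, 0.1694, 0.0453] 0.68
lid_top [0.5068, 0.1891, 0.2254] 0.82
```

```bash
cat >> h.py <<'E'
np.set_printoptions(precision=4,suppress=True)
def Rt(yaw,tilt=0):
    "tool x along (horizontal) +y world turned by yaw, tool z down, tipped by tilt deg about tool y"
    x=np.array([-np.sin(yaw),np.cos(yaw),0]);z=np.array([0,0,-1.]);y=np.cross(z,x)
    return R.from_matrix(np.c_[x,y,z])*R.from_euler('y',tilt,degrees=True)
def plan(wps,start=None):
    "wps: list of (pos,R,n); prints rows in tool axes"
    if start is None:
        o=bot.observe(); start=(o["position"],R.from_quat(o["tcp_rot"]))
    p,r=start
    for q,rq,n in wps:
        q=np.array(q);rv=(r.inv()*rq).as_rotvec(degrees=True)/n; st=(q-p)/n
        print("->",q,"n",n)
        for i in range(n):
            print(np.r_[(r.inv().apply(st)*1000).round(1),rv.round(1)].tolist()); r=r*R.from_rotvec(rv,degrees=True)
        p,r=q,rq
E
python3 - <<'E'
from h import *
c0=R.from_quat(bot.observe()["tcp_rot"])
z=lambda a:c0*R.from_euler('z',a,degrees=True)
plan([((.31,.30,.31),z(22),6),((.40,0,.32),z(44),6),((.5,-.30,.2),Rt(-.26,35),8)])
E
```

```text
-> [0.31 0.3  0.31] n 6
[-30.1, -38.9, -13.1, 0.0, -0.0, 3.7]
[-32.5, -36.9, -13.1, 0.0, -0.0, 3.7]
[-34.8, -34.7, -13.1, 0.0, -0.0, 3.7]
[-37.0, -32.4, -13.1, 0.0, -0.0, 3.7]
[-39.0, -30.0, -13.1, 0.0, -0.0, 3.7]
[-40.8, -27.4, -13.1, 0.0, -0.0, 3.7]
-> [0.4  0.   0.32] n 6
[-45.2, -26.2, -1.7, -0.0, 0.0, 3.7]
[-46.7, -23.2, -1.7, -0.0, 0.0, 3.7]
[-48.1, -20.2, -1.7, -0.0, 0.0, 3.7]
[-49.3, -17.1, -1.7, -0.0, 0.0, 3.7]
[-50.3, -13.9, -1.7, -0.0, 0.0, 3.7]
[-51.1, -10.7, -1.7, -0.0, 0.0, 3.7]
-> [ 0.5 -0.3  0.2] n 8
[-39.3, -4.4, 15.0, -1.5, 4.2, 4.8]
[-40.5, -1.4, 12.0, -1.5, 4.2, 4.8]
[-41.3, 1.8, 9.0, -1.5, 4.2, 4.8]
[-41.5, 5.0, 6.1, -1.5, 4.2, 4.8]
[-41.3, 8.4, 3.2, -1.5, 4.2, 4.8]
[-40.6, 11.8, 0.5, -1.5, 4.2, 4.8]
[-39.4, 15.2, -2.1, -1.5, 4.2, 4.8]
[-37.8, 18.5, -4.5, -1.5, 4.2, 4.8]
```

```bash
python3 -m handwheel '[[-0.030,-0.039,-0.013,0,0,3.7,-1],[-0.0325,-0.037,-0.013,0,0,3.7,-1],[-0.035,-0.035,-0.013,0,0,3.7,-1],[-0.037,-0.032,-0.013,0,0,3.7,-1],[-0.039,-0.030,-0.013,0,0,3.7,-1],[-0.041,-0.027,-0.013,0,0,3.7,-1],[-0.045,-0.026,-0.002,0,0,3.7,-1],[-0.047,-0.023,-0.002,0,0,3.7,-1]]'
python3 -m handwheel '[[-0.048,-0.020,-0.002,0,0,3.7,-1],[-0.049,-0.017,-0.002,0,0,3.7,-1],[-0.050,-0.014,-0.002,0,0,3.7,-1],[-0.051,-0.011,-0.002,0,0,3.7,-1]]'
python3 -m handwheel '[[-0.039,-0.004,0.015,-1.5,4.2,4.8,-1],[-0.0405,-0.001,0.012,-1.5,4.2,4.8,-1],[-0.041,0.002,0.009,-1.5,4.2,4.8,-1],[-0.0415,0.005,0.006,-1.5,4.2,4.8,-1],[-0.041,0.008,0.003,-1.5,4.2,4.8,-1],[-0.0405,0.012,0,-1.5,4.2,4.8,-1],[-0.039,0.015,-0.002,-1.5,4.2,4.8,-1],[-0.038,0.0185,-0.0045,-1.5,4.2,4.8,-1]]'
python3 - <<'E'
from h import *
o=bot.observe();print(o["position"],o["joint_positions"])
# tilt axis direction at 35deg; approach along tool axis; target TCP at z .004
T=np.array([.5485,-.3245,0]);r=Rt(-.26,35);a=r.as_matrix()[:,2];print("axis",a)
# pad centre is ~28mm behind TCP; want it over centre of tape
pad=T+[0,0,.027]; tcp=pad+a*.028;print("tcp",tcp)
plan([(tcp-a*.08,r,5),(tcp,r,4)])
E
```

```text
time: 2.6
position: [0.3403, 0.1985, 0.3137]
tcp_rot: [0.43, 0.903, 0.0, 0.0]
contact_force: [1.1, 0.1, 1.0]
opening: 0.0854
gripper_force: 0.0
time: 3.1
position: [0.3986, -0.0014, 0.3216]
tcp_rot: [0.543, 0.84, 0.0, 0.0]
contact_force: [1.1, 1.1, 0.2]
opening: 0.0856
gripper_force: 0.0
time: 4.1
position: [0.497, -0.3006, 0.2015]
tcp_rot: [0.759, 0.578, 0.239, -0.184]
contact_force: [0.6, 0.3, 0.8]
opening: 0.0854
gripper_force: 0.0
[ 0.497  -0.3006  0.2015] [-0.919   0.6325  1.3507  0.4743  1.5632 -0.7526]
axis [ 0.1475  0.5543 -0.8192]
tcp [ 0.5526 -0.309   0.0041]
-> [ 0.5408 -0.3533  0.0696] n 5
[-21.6, 11.3, 17.1, 0.0, -0.0, -0.1]
[-21.6, 11.3, 17.1, 0.0, -0.0, -0.1]
[-21.6, 11.3, 17.1, 0.0, -0.0, -0.1]
[-21.6, 11.2, 17.1, 0.0, -0.0, -0.1]
[-21.6, 11.2, 17.1, 0.0, -0.0, -0.1]
-> [ 0.5526 -0.309   0.0041] n 4
[-0.0, -0.0, 20.0, 0.0, 0.0, 0.0]
[-0.0, -0.0, 20.0, 0.0, 0.0, 0.0]
[-0.0, -0.0, 20.0, 0.0, 0.0, 0.0]
[-0.0, -0.0, 20.0, 0.0, 0.0, 0.0]
```

```bash
python3 -m handwheel '[[-0.0215,0.0115,0.017,0,0,0,-1],[-0.0215,0.0115,0.017,0,0,0,-1],[-0.0215,0.011,0.017,0,0,0,-1],[-0.0215,0.011,0.017,0,0,0,-1],[-0.0215,0.011,0.017,0,0,0,-1],[0,0,0.02,0,0,0,-1]]'
python3 - <<'E'
from h import *
o=bot.observe();print(o["position"])
im=[]
for n,(u,v) in(("scene",(378,290)),("top",(383,190))):
    s=bot.snapshot(n); c=s["pixels"][v-60:v+50,u-60:u+60,::-1]; im.append(cv2.resize(c,None,fx=3.3,fy=3.3,interpolation=cv2.INTER_CUBIC))
cv2.imwrite("pics/pre.png",np.hstack(im))
E
```

```text
time: 4.85
position: [0.5433, -0.3415, 0.0526]
tcp_rot: [0.758, 0.579, 0.238, -0.183]
contact_force: [-0.6, 0.5, 0.1]
opening: 0.0852
gripper_force: 0.0
[ 0.5433 -0.3415  0.0526]
```

View pics/pre.png

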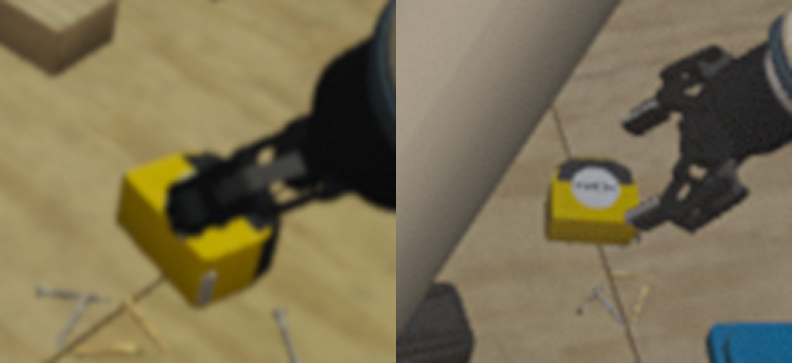

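The crop shows the open fingers straddling the tape's line, at about (632,120) and (635,215), so they agree with the tape's position. I'll descend along the tool axis.

```bash
python3 -m handwheel '[[0,0,0.02,0,0,0,-1],[0,0,0.02,0,0,0,-1],[0,0,0.018,0,0,0,-1],[0,0,0,0,0,0,-1]]'
python3 - <<'E'
from h import *
im=[]
for n,(u,v) in(("scene",(378,290)),("top",(383,190))):
    s=bot.snapshot(n); c=s["pixels"][v-60:v+50,u-60:u+60,::-1]; im.append(cv2.resize(c,None,fx=3.3,fy=3.3,interpolation=cv2.INTER_CUBIC))
cv2.imwrite("pics/pre2.png",np.hstack(im))
E
```

```text
time: 5.45
position: [0.5514, -0.3072, 0.0058]
tcp_rot: [0.758, 0.579, 0.238, -0.184]
contact_force: [0.2, -0.5, -0.4]
opening: 0.0853
gripper_force: 0.0
```

View pics/pre2.png

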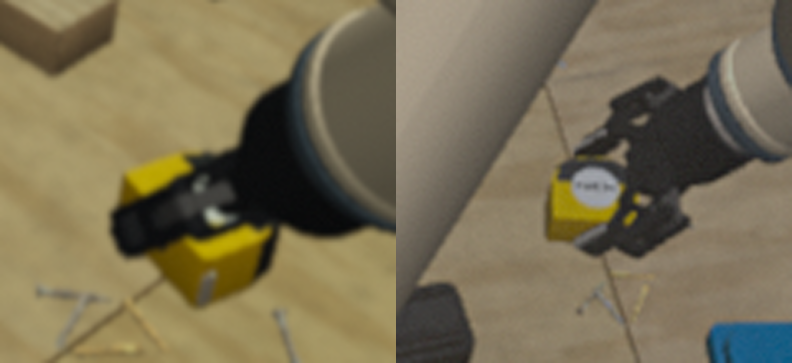

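The fingers straddle the tape, so I'll close.

```bash
python3 -m handwheel '[[0,0,0,0,0,0,0.3],[0,0,0,0,0,0,1],[0,0,0,0,0,0,1],[0,0,0,0,0,0,1],[0,0,0,0,0,0,1],[0,0,0,0,0,0,1]]' 50
python3 - <<'E'
from h import *
o=bot.observe();p=o["position"];r=R.from_quat(o["tcp_rot"])
up=p+[0,0,.15]
print(r.as_matrix())
# offset tape-origin relative to TCP in tool frame (est)
yaw=-.295; f=R.from_euler('z',-.295+.26)
off=f.apply(np.array([.5485,-.3245,.0])-p); print(off)
h=np.mean([[.5223,.2315,.0753],[.5242,.2326,.0752],[.522,.231,.0745]],0); ux=np.array([-np.sin(yaw),np.cos(yaw),0]);uy=np.array([-np.cos(yaw),-np.sin(yaw),0])
bay=np.array([.5623,.1675,.0463]); d=bay-h; print("hinge",h,"bay rel hinge x,y",d@ux,d@uy)
t=bay-.008*ux-off; print("tcp place",t)
rc=f*r
plan([(up,r,4),((.50,-.12,.24),f*r,4),((.50,.0,.24),rc,3),(t+[0,0,.04]-.05*rc.as_matrix()[:,2],rc,3),(t+[0,0,.04],rc,3),(t,rc,4)],(p,r))
E
```

```text
time: 6.3
position: [0.552, -0.3093, 0.0077]
tcp_rot: [0.758, 0.579, 0.238, -0.182]
contact_force: [-0.5, -2.3, 6.9]
opening: 0.0623
gripper_force: 55.0
[[ 0.2157  0.9648  0.1502]
 [ 0.7908 -0.2628  0.5528]
 [ 0.5728 -0.0004 -0.8197]]
[-0.0041 -0.0151 -0.0077]
hinge [0.5228 0.2317 0.075 ] bay rel hinge x,y -0.049952164785462674 -0.056427289594873864
tcp place [0.564  0.1749 0.054 ]
-> [ 0.552  -0.3093  0.1577] n 4
[21.5, -0.0, -30.7, 0.0, 0.0, 0.0]
[21.5, -0.0, -30.7, 0.0, 0.0, 0.0]
[21.5, -0.0, -30.7, 0.0, 0.0, 0.0]
[21.5, -0.0, -30.7, 0.0, 0.0, 0.0]
-> [ 0.5  -0.12  0.24] n 4
[46.4, -25.0, 7.3, -0.3, 0.0, 0.4]
[46.2, -25.4, 7.2, -0.3, 0.0, 0.4]
[46.0, -25.7, 7.1, -0.3, 0.0, 0.4]
[45.9, -26.1, 6.9, -0.3, 0.0, 0.4]
-> [0.5  0.   0.24] n 3
[31.3, -11.9, 21.9, 0.0, 0.0, 0.0]
[31.3, -11.9, 21.9, 0.0, 0.0, 0.0]
[31.3, -11.9, 21.9, 0.0, 0.0, 0.0]
-> [0.5556 0.1476 0.1349] n 3
[23.0, 3.1, 58.8, 0.0, 0.0, 0.0]
[23.0, 3.1, 58.8, 0.0, 0.0, 0.0]
[23.0, 3.1, 58.8, 0.0, 0.0, 0.0]
-> [0.564  0.1749 0.094 ] n 3
[-0.0, 0.0, 16.7, 0.0, 0.0, 0.0]
[0.0, 0.0, 16.7, 0.0, 0.0, 0.0]
[0.0, 0.0, 16.7, 0.0, 0.0, 0.0]
-> [0.564  0.1749 0.054 ] n 4
[-5.7, 0.0, 8.2, 0.0, 0.0, 0.0]
[-5.7, 0.0, 8.2, 0.0, 0.0, 0.0]
[-5.7, 0.0, 8.2, 0.0, 0.0, 0.0]
[-5.7, 0.0, 8.2, 0.0, 0.0, 0.0]
```

```bash
python3 -m handwheel '[[0.0215,0,-0.0307,0,0,0,1],[0.0215,0,-0.0307,0,0,0,1],[0.0215,0,-0.0307,0,0,0,1],[0.0215,0,-0.0307,0,0,0,1],[0.0463,-0.025,0.007,-0.3,0,0.4,1],[0.046,-0.0255,0.007,-0.3,0,0.4,1],[0.046,-0.0255,0.007,-0.3,0,0.4,1],[0.046,-0.026,0.007,-0.3,0,0.4,1]]'
python3 -m handwheel '[[0.031,-0.012,0.022,0,0,0,1],[0.031,-0.012,0.022,0,0,0,1],[0.031,-0.012,0.022,0,0,0,1]]'
python3 - <<'E'
from h import *
o=bot.observe();p=o["position"];r=R.from_quat(o["tcp_rot"]);print(r.as_matrix())
f=R.from_euler('z',-.035)
rc=f*R.from_quat([.758,.579,.238,-.182]); t=np.array([.564,.1749,.054])
print(o["joint_positions"])
A=(.555,.146,.13)
plan([(A,rc,4),(t+[0,0,.026],rc,4),(t,rc,3)])
s=bot.snapshot("top");save(s,"c1.png")
for n in("hinge","lid_top","tape_measure"): 
  for q in bot.spot_point(s,n)[:1]:print(n,q)
E
```

```text
time: 7.3
position: [0.4994, -0.1187, 0.2404]
tcp_rot: [0.768, 0.566, 0.242, -0.178]
contact_force: [0.6, 0.4, -3.5]
opening: 0.0629
gripper_force: 56.6
time: 7.68
position: [0.4992, 0.0007, 0.2392]
tcp_rot: [0.768, 0.566, 0.242, -0.178]
contact_force: [0.1, 0.9, -3.5]
opening: 0.0624
gripper_force: 56.6
[[ 0.2428  0.9551  0.17  ]
 [ 0.7827 -0.2964  0.5472]
 [ 0.573   0.0002 -0.8195]]
[-0.5168  0.3577  1.7639  0.6333  1.2403 -0.4954]
-> [0.555 0.146 0.13 ] n 4
[16.2, 2.5, 44.6, 0.0, -0.0, 0.0]
[16.2, 2.5, 44.6, 0.0, -0.0, 0.0]
[16.2, 2.5, 44.6, 0.0, -0.0, 0.0]
[16.2, 2.5, 44.6, 0.0, -0.0, 0.0]
-> [0.564  0.1749 0.08  ] n 4
[-0.9, 0.0, 14.6, 0.0, 0.0, 0.0]
[-0.9, 0.0, 14.6, 0.0, 0.0, 0.0]
[-0.9, 0.0, 14.6, 0.0, 0.0, 0.0]
[-0.9, 0.0, 14.6, 0.0, 0.0, 0.0]
-> [0.564  0.1749 0.054 ] n 3
[-5.0, 0.0, 7.1, 0.0, 0.0, 0.0]
[-5.0, 0.0, 7.1, 0.0, 0.0, 0.0]
[-5.0, 0.0, 7.1, 0.0, 0.0, 0.0]
tape_measure {'point': [0.4932, -0.0134, 0.2327], 'confidence': 0.62}
```

View pics/c1.png

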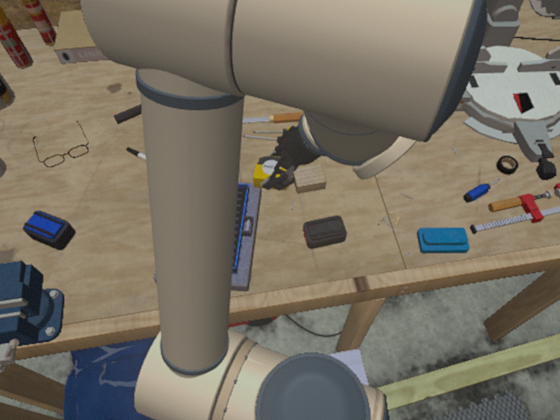

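The top view shows the tape held at about (268,172), with the arm hiding the lid. The tape's offset in the hand matches the estimate, so I'll approach the bay.

```bash
python3 -m handwheel '[[0.016,0.0025,0.0445,0,0,0,1],[0.016,0.0025,0.0445,0,0,0,1],[0.016,0.0025,0.0445,0,0,0,1],[0.0165,0.0025,0.0445,0,0,0,1]]'
python3 -m handwheel '[[-0.001,0,0.0145,0,0,0,1],[-0.001,0,0.0145,0,0,0,1],[-0.001,0,0.0145,0,0,0,1]]'
python3 - <<'E'
from h import *
s=bot.snapshot("scene");c=s["pixels"][70:240,110:310,::-1];cv2.imwrite("pics/c2.png",cv2.resize(c,None,fx=3.5,fy=3.5,interpolation=cv2.INTER_CUBIC))
for n in("bay","hinge","lid_top","tape_measure"): 
  for q in bot.spot_point(s,n)[:1]:print(n,q)
E
```

```text
time: 8.38
position: [0.556, 0.1446, 0.1291]
tcp_rot: [0.768, 0.565, 0.242, -0.178]
contact_force: [1.4, -0.1, -2.7]
opening: 0.0625
gripper_force: 56.7
time: 8.75
position: [0.562, 0.1655, 0.0922]
tcp_rot: [0.768, 0.565, 0.242, -0.178]
contact_force: [0.8, -0.2, -2.0]
opening: 0.0624
gripper_force: 56.7
bay {'point': [0.5594, 0.1707, 0.0491], 'confidence': 0.73}
hinge {'point': [0.5194, 0.2312, 0.0758], 'confidence': 0.62}
lid_top {'point': [0.5119, 0.1898, 0.2196], 'confidence': 0.61}
tape_measure {'point': [0.5561, 0.1493, 0.0848], 'confidence': 0.55}
```

View pics/c2.png

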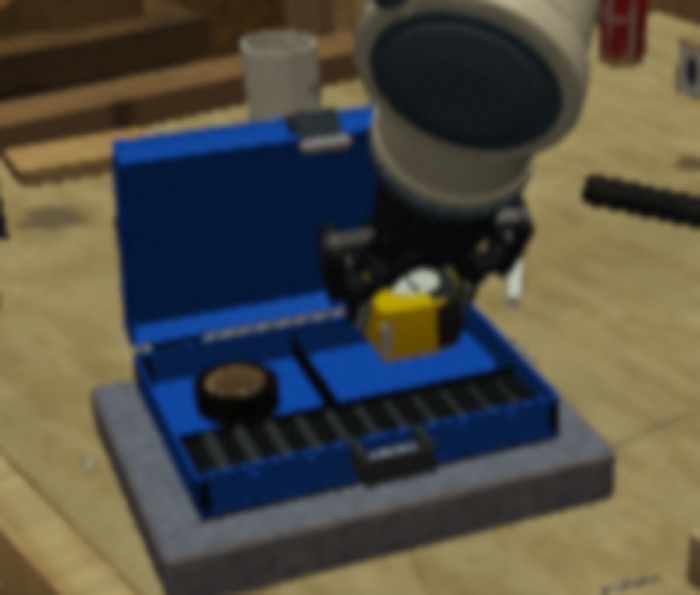

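The crop shows the tape over the rear-right compartment at about (410,320), with the fingers clear of the lid. I'll nudge 3 mm away from the side wall, then lower.

```bash
python3 -m handwheel '[[0.0005,-0.003,0.0145,0,0,0,1],[-0.005,0,0.007,0,0,0,1],[-0.005,0,0.007,0,0,0,1],[-0.0035,0,0.005,0,0,0,1],[0,0,0,0,0,0,1]]'
python3 - <<'E'
from h import *
plan([((.561,.1758,.054),Rt(-.297,35),3)])
E
```

```text
time: 9.62
position: [0.5608, 0.1753, 0.0571]
tcp_rot: [0.768, 0.566, 0.241, -0.179]
contact_force: [0.0, 0.3, -1.9]
opening: 0.0623
gripper_force: 56.6
-> [0.561  0.1758 0.054 ] n 3
[-0.4, 0.0, 1.0, 0.0, 0.0, -0.1]
[-0.4, 0.0, 1.0, 0.0, 0.0, -0.1]
[-0.4, 0.0, 1.0, 0.0, 0.0, -0.1]
```

```bash
python3 -m handwheel '[[-0.001,0,0.0015,0,0,0,1],[-0.001,0,0.0015,0,0,0,1],[0,0,0,0,0,0,1]]'
python3 -m handwheel '[[-0.001,0,0.0015,0,0,0,1],[-0.0005,0,0.0005,0,0,0,1],[0,0,0,0,0,0,1]]'
```

```text
time: 10.0
position: [0.5611, 0.1754, 0.0541]
tcp_rot: [0.768, 0.566, 0.242, -0.179]
contact_force: [0.1, 0.2, -3.4]
opening: 0.0627
gripper_force: 56.8
time: 10.38
position: [0.5611, 0.1754, 0.0516]
tcp_rot: [0.768, 0.566, 0.242, -0.179]
contact_force: [1.1, 1.6, -0.0]
opening: 0.0624
gripper_force: 57.0
```

```bash
python3 -m handwheel '[[-0.001,0,0.0015,0,0,0,1],[0,0,0,0,0,0,1],[0,0,0,0,0,0,1]]'
python3 - <<'E'
from h import *
s=bot.snapshot("scene");c=s["pixels"][70:240,110:310,::-1];cv2.imwrite("pics/c3.png",cv2.resize(c,None,fx=3.5,fy=3.5,interpolation=cv2.INTER_CUBIC))
E
```

```text
time: 10.75
position: [0.5611, 0.1754, 0.0498]
tcp_rot: [0.768, 0.566, 0.242, -0.179]
contact_force: [0.8, 0.9, 0.8]
opening: 0.0626
gripper_force: 57.2
```

View pics/c3.png

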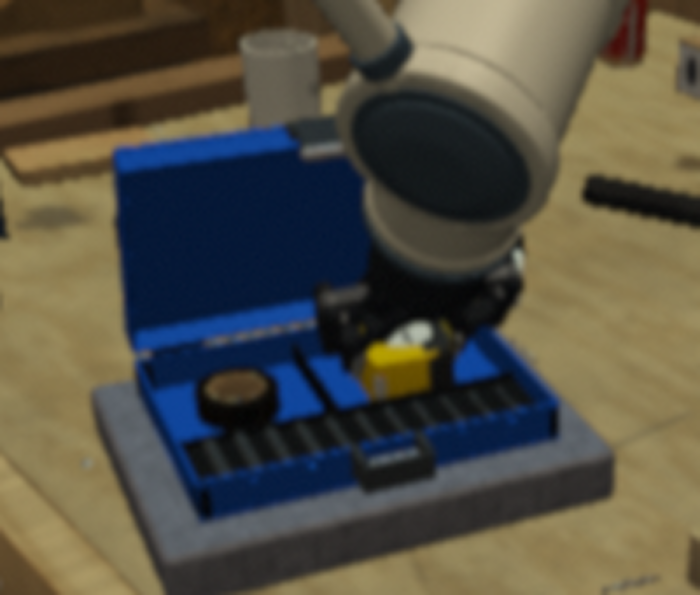

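The tape sits on the floor of the bay at about (400,370). I'll release and withdraw backward along the tool axis, first checking the lid, which seems to have shifted slightly.

```bash
python3 -m handwheel '[[0,0,0,0,0,0,-0.8],[0,0,0,0,0,0,-0.8],[0,0,0,0,0,0,-0.8]]'
python3 - <<'E'
from h import *
s=bot.snapshot("scene")
for n in("lid_top","hinge","tape_measure","case"):
  for q in bot.spot_point(s,n)[:1]:print(n,q)
h=np.array([.5223,.2317,.075]);ux=np.array([.29,.957,0])
for th in np.arange(.9,1.21,.05):
  print(round(th,2),proj(s,h+ux*(-.153*np.cos(th)+.02*np.sin(th))+[0,0,.153*np.sin(th)+.02*np.cos(th)]))
print(bot.observe()["joint_positions"])
E
```

```text
time: 11.18
position: [0.561, 0.1753, 0.0497]
tcp_rot: [0.768, 0.566, 0.242, -0.179]
contact_force: [-0.2, 0.4, 0.7]
opening: 0.0765
gripper_force: 0.0
lid_top {'point': [0.5101, 0.1901, 0.2167], 'confidence': 0.92}
hinge {'point': [0.52, 0.2307, 0.0699], 'confidence': 0.87}
tape_measure {'point': [0.5543, 0.163, 0.0428], 'confidence': 0.63}
case {'point': [0.4955, 0.1456, 0.0393], 'confidence': 0.67}
0.9 [201. 121.]
0.95 [200. 119.]
1.0 [199. 116.]
1.05 [198. 114.]
1.1 [197. 111.]
1.15 [196. 109.]
1.2 [196. 107.]
[-0.135   0.7071  1.8518  0.9885  0.744  -0.6397]
```

Run:
```python
from h import *
o=bot.observe();p=o["position"];r=R.from_quat(o["tcp_rot"]);a=r.as_matrix()[:,2];v=Rt(-.295)
plan([(p-.09*a,r,3),((.53,.07,.37),r,4),((.53,.26,.38),v,5),((.519,.224,.225),v,4)])
```

```text
-> [0.5457 0.1261 0.1235] n 3
[0.0, -0.0, -30.0, 0.0, 0.0, 0.0]
[0.0, -0.0, -30.0, 0.0, 0.0, 0.0]
[0.0, -0.0, -30.0, 0.0, 0.0, 0.0]
-> [0.53 0.07 0.37] n 4
[23.4, 0.3, -58.8, 0.0, 0.0, 0.0]
[23.4, 0.3, -58.8, 0.0, 0.0, 0.0]
[23.4, 0.3, -58.8, 0.0, 0.0, 0.0]
[23.4, 0.3, -58.8, 0.0, 0.0, 0.0]
-> [0.53 0.26 0.38] n 5
[30.9, -11.2, 19.2, 0.0, -7.0, -0.1]
[33.0, -11.2, 15.3, 0.0, -7.0, -0.1]
[34.6, -11.2, 11.1, 0.0, -7.0, -0.1]
[35.7, -11.1, 6.8, 0.0, -7.0, -0.1]
[36.3, -11.1, 2.4, 0.0, -7.0, -0.1]
-> [0.519 0.224 0.225] n 4
[-9.4, -0.0, 38.8, 0.0, 0.0, 0.0]
[-9.4, -0.0, 38.8, 0.0, 0.0, 0.0]
[-9.4, -0.0, 38.8, 0.0, 0.0, 0.0]
[-9.4, -0.0, 38.8, 0.0, 0.0, 0.0]
```

```bash
python3 -m handwheel '[[0,0,-0.03,0,0,0,-0.8],[0,0,-0.03,0,0,0,-0.8],[0,0,-0.03,0,0,0,-0.8],[0.0235,0,-0.059,0,0,0,1],[0.0235,0,-0.059,0,0,0,1],[0.0235,0,-0.059,0,0,0,1],[0.0235,0,-0.059,0,0,0,1]]' 30
python3 - <<'E'
from h import *
ims=[]
for n,(u0,v0) in (("scene",(110,70)),("top",(130,120))):
  s=bot.snapshot(n);c=s["pixels"][v0:v0+170,u0:u0+140 if n=="top" else u0+200,::-1];ims.append(cv2.resize(c,None,fx=2.3,fy=2.3,interpolation=cv2.INTER_CUBIC))
  for k in("lid_top","hinge","tape_measure","bay"):
    for q in bot.spot_point(s,k)[:1]:print(n,k,q)
cv2.imwrite("pics/c4.png",np.hstack(ims))
E
```

```text
time: 12.3
position: [0.5282, 0.0708, 0.369]
tcp_rot: [0.768, 0.566, 0.242, -0.178]
contact_force: [0.8, 0.0, -0.6]
opening: 0.0034
gripper_force: 0.0
scene lid_top {'point': [0.5104, 0.1918, 0.2186], 'confidence': 0.7}
scene hinge {'point': [0.5208, 0.2336, 0.0699], 'confidence': 0.58}
scene tape_measure {'point': [0.5561, 0.1635, 0.0441], 'confidence': 0.79}
scene bay {'point': [0.5614, 0.168, 0.0418], 'confidence': 0.72}
top lid_top {'point': [0.5636, 0.1706, 0.0426], 'confidence': 0.66}
top tape_measure {'point': [0.556, 0.1597, 0.0458], 'confidence': 0.66}
top bay {'point': [0.561, 0.1738, 0.043], 'confidence': 0.93}
```

View pics/c4.png

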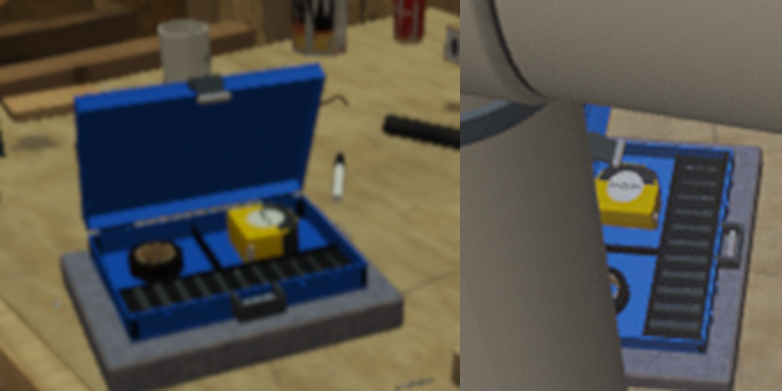

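The tape lies flat in the bay, at about (262,235) in the scene crop and between the divider and the rear wall in the top crop. The lid hasn't moved. Now I'll go over and behind it.

```bash
python3 -m handwheel '[[0.031,-0.011,0.019,0,-7,0,1],[0.033,-0.011,0.015,0,-7,0,1],[0.0345,-0.011,0.011,0,-7,0,1],[0.0355,-0.011,0.007,0,-7,0,1],[0.0365,-0.011,0.0025,0,-7,0,1]]'
python3 -m handwheel '[[-0.0095,0,0.039,0,0,0,1],[-0.0095,0,0.039,0,0,0,1],[-0.0095,0,0.039,0,0,0,1],[-0.0095,0,0.039,0,0,0,1]]'
python3 - <<'E'
from h import *
v=Rt(-.295);h=np.array([.521,.232,.070]);ux=np.array([.29,.957,0])
L=lambda th:h+ux*(-.153*np.cos(th)+.02*np.sin(th))+[0,0,.153*np.sin(th)+.02*np.cos(th)]
for th in(1.13,.6,.1,0):print(th,L(th))
plan([(L(1.05),v,4)]+[(L(th),v,1) for th in(.95,.85,.75,.65,.55,.45,.35,.27,.2)])
print(bot.observe()["joint_positions"])
s=bot.snapshot("scene");print(bot.spot_point(s,"lid_top")[:1])
E
```

```text
time: 13.42
position: [0.5299, 0.2622, 0.3771]
tcp_rot: [0.805, 0.593, -0.002, 0.001]
contact_force: [0.7, -0.8, -0.4]
opening: 0.0003
gripper_force: 0.0
time: 13.92
position: [0.5181, 0.2242, 0.2193]
tcp_rot: [0.805, 0.594, -0.001, -0.0]
contact_force: [1.1, -0.4, 0.3]
opening: 0.0
gripper_force: 0.0
1.13 [0.5073 0.1868 0.2169]
0.6 [0.4877 0.122  0.1729]
0.1 [0.4774 0.0882 0.1052]
0 [0.4766 0.0856 0.09  ]
-> [0.504  0.1757 0.2127] n 4
[-12.6, 0.2, 1.7, -0.0, 0.0, -0.1]
[-12.6, 0.2, 1.7, -0.0, 0.0, -0.1]
[-12.6, 0.2, 1.7, -0.0, 0.0, -0.1]
[-12.6, 0.1, 1.7, -0.0, 0.0, -0.1]
-> [0.4999 0.1624 0.2061] n 1
[-13.9, 0.0, 6.6, 0.0, 0.0, 0.0]
-> [0.4961 0.1497 0.1981] n 1
[-13.2, 0.0, 7.9, 0.0, 0.0, 0.0]
-> [0.4925 0.1379 0.1889] n 1
[-12.4, 0.0, 9.2, 0.0, 0.0, 0.0]
-> [0.4892 0.127  0.1785] n 1
[-11.4, 0.0, 10.4, 0.0, 0.0, 0.0]
-> [0.4862 0.1172 0.167 ] n 1
[-10.3, 0.0, 11.5, 0.0, 0.0, 0.0]
-> [0.4836 0.1085 0.1546] n 1
[-9.1, 0.0, 12.5, 0.0, 0.0, 0.0]
-> [0.4813 0.101  0.1413] n 1
[-7.8, 0.0, 13.3, 0.0, 0.0, 0.0]
-> [0.4798 0.096  0.1301] n 1
[-5.3, 0.0, 11.2, 0.0, 0.0, 0.0]
-> [0.4787 0.0923 0.12  ] n 1
[-3.9, 0.0, 10.1, 0.0, 0.0, 0.0]
[0.3025 0.4218 1.5113 0.0003 1.2102 0.6023]
[{'point': [0.5096, 0.1893, 0.217], 'confidence': 0.57}]
```

```bash
python3 -m handwheel '[[-0.0125,0,0.0015,0,0,0,1],[-0.0125,0,0.0015,0,0,0,1],[-0.0125,0,0.002,0,0,0,1],[-0.0125,0,0.002,0,0,0,1],[-0.007,0,0.0033,0,0,0,1],[-0.007,0,0.0033,0,0,0,1]]'
python3 -m handwheel '[[-0.0066,0,0.004,0,0,0,1],[-0.0066,0,0.004,0,0,0,1],[-0.0062,0,0.0046,0,0,0,1],[-0.0062,0,0.0046,0,0,0,1],[-0.0057,0,0.0052,0,0,0,1],[-0.0057,0,0.0052,0,0,0,1]]'
python3 -m handwheel '[[-0.0051,0,0.0058,0,0,0,1],[-0.0051,0,0.0058,0,0,0,1],[-0.0046,0,0.0062,0,0,0,1],[-0.0046,0,0.0062,0,0,0,1],[-0.0039,0,0.0066,0,0,0,1],[-0.0039,0,0.0066,0,0,0,1]]'
```

```text
time: 14.78
position: [0.4998, 0.1627, 0.2075]
tcp_rot: [0.805, 0.593, -0.0, -0.0]
contact_force: [0.8, 2.2, 0.3]
opening: 0.0001
gripper_force: 0.9
time: 15.52
position: [0.4886, 0.1275, 0.1796]
tcp_rot: [0.805, 0.593, -0.0, -0.0]
contact_force: [1.2, 1.5, 0.6]
opening: 0.0003
gripper_force: 0.8
time: 16.27
position: [0.4806, 0.1017, 0.1424]
tcp_rot: [0.805, 0.593, -0.0, -0.0]
contact_force: [0.7, 1.2, 0.6]
opening: -0.0001
gripper_force: 0.7
```

```bash
python3 -m handwheel '[[-0.003,0,0.006,0,0,0,1],[-0.003,0,0.006,0,0,0,1],[-0.002,0,0.005,0,0,0,1],[-0.002,0,0.005,0,0,0,1],[-0.001,0,0.004,0,0,0,1],[-0.001,0,0.004,0,0,0,1],[0,0,0.003,0,0,0,1],[0,0,0,0,0,0,1]]'
python3 -m handwheel '[[0,0,0.003,0,0,0,1],[0,0,0.003,0,0,0,1],[0,0,0,0,0,0,1]]'
python3 - <<'E'
from h import *
s=bot.snapshot("scene")
for k in("lid_top","hinge"):print(bot.spot_point(s,k)[:1])
E
```

```text
time: 17.27
position: [0.477, 0.0904, 0.1096]
tcp_rot: [0.805, 0.593, -0.0, -0.0]
contact_force: [-0.7, 0.4, 0.1]
opening: 0.0
gripper_force: 0.0
time: 17.65
position: [0.477, 0.0904, 0.1036]
tcp_rot: [0.805, 0.593, -0.0, -0.0]
contact_force: [-0.0, -0.3, 0.2]
opening: -0.0004
gripper_force: 0.1
[{'point': [0.4824, 0.0891, 0.1011], 'confidence': 0.83}]
[{'point': [0.5191, 0.2318, 0.071], 'confidence': 0.83}]
```

```bash
python3 -m handwheel '[[0,0,0.002,0,0,0,1],[0,0,0.002,0,0,0,1],[0,0,0.002,0,0,0,1],[0,0,0,0,0,0,1]]'
python3 -m handwheel '[[0,0,0.002,0,0,0,1],[0,0,0.002,0,0,0,1],[0,0,0,0,0,0,1]]'
python3 -m handwheel '[[0,0,0.002,0,0,0,1],[0,0,0.002,0,0,0,1],[0,0,0,0,0,0,1]]'
```

```text
time: 18.3
position: [0.4772, 0.0904, 0.0977]
tcp_rot: [0.805, 0.593, -0.0, -0.0]
contact_force: [-0.6, -1.5, 3.1]
opening: 0.0001
gripper_force: 1.8
time: 18.68
position: [0.4772, 0.0904, 0.0939]
tcp_rot: [0.805, 0.593, -0.0, -0.0]
contact_force: [-1.4, -0.7, 6.5]
opening: 0.0002
gripper_force: 3.3
time: 19.05
position: [0.4772, 0.0904, 0.09]
tcp_rot: [0.805, 0.593, -0.0, -0.0]
contact_force: [-1.4, -0.9, 9.6]
opening: -0.0
gripper_force: 4.8
```

```bash
python3 -m handwheel '[[0,0,0.002,0,0,0,1],[0,0,0.002,0,0,0,1],[0,0,0,0,0,0,1]]'
python3 -m handwheel '[[0,0,0.002,0,0,0,1],[0,0,0.001,0,0,0,1],[0,0,0,0,0,0,1]]'
python3 -m handwheel '[[0,0,0.001,0,0,0,1],[0,0,0.001,0,0,0,1],[0,0,0,0,0,0,1]]'
```

```text
time: 19.42
position: [0.4773, 0.0904, 0.0861]
tcp_rot: [0.805, 0.593, -0.0, 0.0]
contact_force: [-2.1, -1.9, 12.6]
opening: 0.0
gripper_force: 6.3
time: 19.8
position: [0.4773, 0.0904, 0.0832]
tcp_rot: [0.805, 0.593, -0.0, 0.0]
contact_force: [-3.2, -1.6, 14.3]
opening: 0.0002
gripper_force: 7.4
time: 20.18
position: [0.4773, 0.0904, 0.0813]
tcp_rot: [0.805, 0.593, -0.0, 0.0]
contact_force: [-2.4, -1.6, 17.1]
opening: 0.0001
gripper_force: 8.2
```

```bash
python3 -m handwheel '[[0,0,0.001,0,0,0,1],[0,0,0.001,0,0,0,1],[0,0,0,0,0,0,1]]'
python3 -m handwheel '[[0,0,0.001,0,0,0,1],[0,0,0,0,0,0,1]]'
```

```text
time: 20.55
position: [0.4772, 0.0901, 0.079]
tcp_rot: [0.805, 0.593, -0.0, 0.0]
contact_force: [-0.8, -3.2, 3.2]
opening: -0.0002
gripper_force: 1.9
time: 20.8
position: [0.4772, 0.0904, 0.0779]
tcp_rot: [0.805, 0.593, -0.0, -0.0]
contact_force: [-2.4, -2.0, 11.2]
opening: 0.0002
gripper_force: 5.1
```

The force fell from 17 N to 3 N, which is the click. I'll back off and check the lid.

```bash
python3 -m handwheel '[[0,0,-0.01,0,0,0,1],[0,0,-0.02,0,0,0,1],[-0.01,0,-0.05,0,0,0,1],[-0.04,0,-0.04,0,0,0,1],[-0.055,0,-0.03,0,0,0,1],[-0.06,0,0,0,0,0,1],[-0.06,0,0,0,0,0,1],[0,0,0,0,0,0,1]]'
python3 - <<'E'
from h import *
for n in("scene","top"):
  s=bot.snapshot(n)
  for k in("lid_top","hinge","battery","wood_block"):
    for q in bot.spot_point(s,k)[:1]:print(n,k,q)
  if n=="scene": c=s["pixels"][110:280,110:360,::-1];cv2.imwrite("pics/c5.png",cv2.resize(c,None,fx=3.1,fy=3.1,interpolation=cv2.INTER_CUBIC))
print(bot.observe()["contact_force"],bot.observe()["position"])
E
```

```text
time: 21.8
position: [0.4096, -0.1276, 0.2283]
tcp_rot: [0.807, 0.591, -0.0, 0.0]
contact_force: [-0.2, 0.7, -0.5]
opening: -0.0004
gripper_force: 0.0
scene hinge {'point': [0.5217, 0.2309, 0.068], 'confidence': 0.75}
scene battery {'point': [0.4478, -0.1391, 0.002], 'confidence': 0.62}
scene wood_block {'point': [0.6175, -0.1301, -0.0006], 'confidence': 0.91}
top lid_top {'point': [0.4809, 0.0849, 0.0902], 'confidence': 0.82}
top battery {'point': [0.4538, -0.1383, 0.0009], 'confidence': 0.92}
top wood_block {'point': [0.6212, -0.1329, 0.0041], 'confidence': 0.78}
[ 0.7413 -0.7258 -0.0073] [ 0.4108 -0.1237  0.2277]
```

View pics/c5.png

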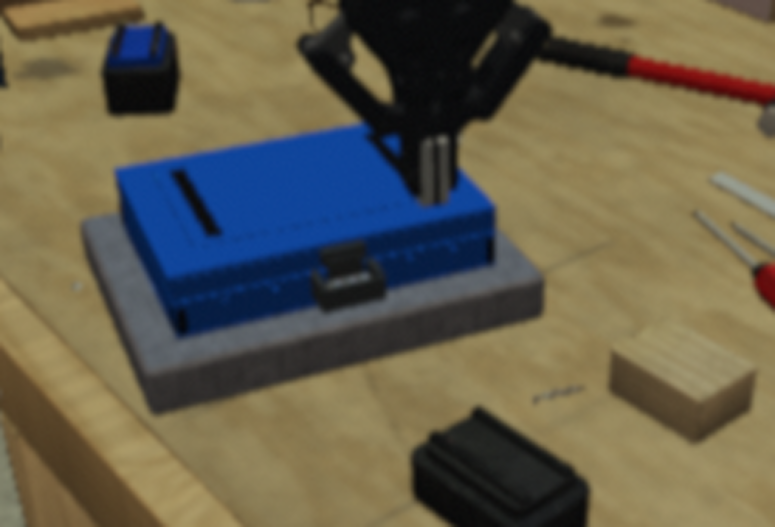

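The lid is flush with its tongue in the catch at about (348,265). lid_top stands 0.022 above the hinge, and shut would be 0.020. The battery and wood block haven't moved, and the hand is clear of everything in the air.

```bash
python3 -m handwheel '[[0,0,0,0,0,0,1],[0,0,0,0,0,0,1]]' && python3 -c "
from cell import bot
print(bot.job_done())"
```

```text
time: 22.55
position: [0.4107, -0.1243, 0.2278]
tcp_rot: [0.805, 0.593, -0.0, -0.0]
contact_force: [-0.4, -0.7, 0.1]
opening: 0.0001
gripper_force: 0.0
the job is handed in; nothing more can be done
None
```

The tape measure lies flat in the rear compartment, the lid clicked at about 17 N and stayed shut, the battery and wood block weren't moved, and I handed the job in at about 23 s.

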